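# Clamp a brass casting with the preset torque key

### The job

Take the red torque key from its wooden holder, push it gently down into the square socket of the clamping jig until it is fully home, and turn it clockwise (seen from above) until its clutch slips; then stop at once, without grinding the clutch on. Draw the key out, leaving the casting clamped tight, and stand the key back in its holder, fully home and upright, without the gripper knocking against the jig or the casting and without moving the other things on the bench.

Things in the scene. Friction and masses are not known exactly. Their poses are not given: they have to be found in the camera images.
- key_grip (a point): Torque key, 0.22 kg, stands in the holder at first. Top down: red wing (52 mm along x, 16 mm thick along y, 44 mm tall), steel clutch barrel (36 mm across, 24 mm tall), square shank (14 mm, 32 mm long, last 8 mm tapered to 8 mm, sides along x and y until the clutch slips). This point: on the axis in the wing, 18 mm below its top, 26 mm above the barrel, 82 mm above the tip; z up
- key_tip (a point): end centre of the key's shank, 82 mm below key_grip; turns with the shank. The clutch carries about 0.3 N m, then the shank stands still while the handle turns on: torque rises, then stays level; it stays where it slipped to. Where it slips is unknown beforehand. Angle from this x to key_grip's x = slip: 0 at first; wanted at least 5, at most about 20 degrees
- socket (a point): mouth centre of the square socket (16 mm, sides along x and y, 26 mm deep, 2 mm chamfer) in the steel turret, 83 mm above the bench; z up. Key fully down: key_grip 56 mm above it. Clockwise drives the jaw to the casting: 0.2 to 1.2 rad at about 0.1 N m, then tight. It stays tight without the key; the square has about 0.2 rad of play, turning back farther loosens it
- jig: clamping jig fixed to the bench: dark base 100 x 190 x 20 mm; origin at the centre of its underside. Along its y: green housing and turret 45 mm to -y, then the jaw, the casting, and an aluminium end stop at +y. Nothing but the turret is taller than 55 mm
- jaw: aluminium sliding jaw on the jig, 60 x 16 x 28 mm, moved along the jig's y by the turret; origin at the centre of its underside
- casting: loose brass casting with a small dome, about 40 x 30 x 28 mm, already lying between jaw and end stop with some slack; origin at the centre of its underside. Not to be handled
- holder_hole (a point): centre of the mouth of the round hole in the fixed wooden key holder (60 x 60 x 45 mm); z up. Hole 24 mm wide, 36 mm deep, mouth 45 mm above the table. With the key home its barrel rests on the wood: tip 32 mm below, key_grip 50 mm above the mouth; any yaw will do
- buff: bystander: loose cream buffing wheel lying flat, 104 mm across, 20 mm thick; origin at the centre of its underside
- compound_bar: bystander: loose dark green bar of polish, 100 x 40 x 32 mm, long along x; origin at the centre of its underside
- brush: bystander: loose orange hand brush, 150 mm long along x; origin in the middle of its underside
There are look-alikes about, which are no part of the job. Leave any purple look-alike of the part that bears key_grip alone. Of the things that look like the jig, take the one that is farthest to the robot's left at the start.

How it is judged (in metres and radians):
On the way, in this order (a step that is already met when the one before it is completed fails the run):
1. the key is pushed fully down into the jig's square socket (z of key_tip in the frame of socket below -0.02 m and horizontal distance between key_tip and socket below 0.004 m), for 0.2 s.
2. in the socket, the key is turned until its clutch has slipped (by at least 0.08 rad) with the jaw pressing the casting with over 15 N (z of key_tip in the frame of socket below -0.018 m and horizontal distance between key_tip and socket below 0.004 m and angle between the x axis of key_grip and the x axis of key_tip, either way round above 0.08 rad and contact force between jaw and casting above 15 N), for 0.05 s.
At the end, for the whole second after the job is handed in: The key stands upright (within 0.1 rad) in the holder, tip within 8 mm of the hole's axis and at least 28 mm below its mouth, its clutch slipped by 0.08 to 0.4 rad from where it started, and the jaw still presses the casting with more than 8 N (horizontal distance between key_tip and holder_hole below 0.008 m and z of key_tip in the frame of holder_hole below -0.028 m and angle between key_grip's own z axis and vertical below 0.1 rad and contact force between jaw and casting above 8 N and angle between the x axis of key_grip and the x axis of key_tip, either way round above 0.08 rad); the robot touches nothing.
It fails at once if the clutch is ground on: it slips by more than 0.4 rad (23 degrees) (angle between the x axis of key_grip and the x axis of key_tip, either way round above 0.4 rad).
It fails at once if the key is forced against the jig with more than 60 N (contact force between key and jig above 60 N).
It fails at once if the robot itself touches the jig, its jaw or the casting with more than 10 N (contact force between any of the arm, the fingers and jig above 10 N or contact force between the fingers and casting above 10 N).
It fails at once if a bystander (buff, bar of polish, brush) is moved by more than 15 mm (distance of any of buff, compound_bar, brush from where it was at the start of the episode above 0.015 m).
It also fails if it takes over 70 s, if anything falls off the work surface, if the arm or the gripper's body presses on something with over 40 N, if the wrist force passes 120 N, or if a joint passes its speed limit or range.

### The arm

A 6-joint arm with a two-finger parallel gripper is mounted at the origin on the work surface. World frame = base frame: x ahead of the robot, y to its left, z up, the work surface at z = 0. Lengths are in m, angles in degrees, forces in N, time in s.
With the tool pointing down it reaches from about 0.3 to 0.75 m from the base axis. Payload 8.5 kg.
Tool frame: the origin (TCP) lies between the finger pads; the fingertips stand 17 mm ahead of it and the grasp point (between the pads) lies 2 mm behind it (env.tip_reach is the distance from the TCP to the fingertips, in m); z points along the fingers, y is the line along which they close (so a half turn about z gives the same grasp; the last joint's range is limited). The gripper opens to 85 mm and grips with 20 to 120 N. Pads are 22 mm wide; open, the fingers measure 114 mm over their backs; the gripper's body (76 mm by 85 mm) begins 54 mm behind the grasp point. The pads swing forward as they close: fully open they stand 13 mm farther back than shut.
Start: joints at [58.539, 21.807, 74.336, -0, 83.858, -12.336], TCP at [0.18, 0.52, 0.248] pointing down, gripper open.
Joint ranges: [-178.18, 178.18], [-50.72, 133.34], [12.68, 142.11], [-81.47, 261.47], [9.98, 163.14], [-165.26, 165.26]. Speed limits (degrees/s): [136.94, 136.94, 180, 180, 180, 180].

### API

Orientations are given as a 3x3 rotation matrix whose columns are the frame's x, y, z axes.
In Python, from rig import env, viewer gives the robot as it stands.
- The arm moves only by the tool move_arm, never from a script. Its argument "motion" is a list of rows, each a list of 2 entries, a list of its own where there are three numbers: the shift along the tool's x, y, z normalised to -1 to 1, where 1 is 50 mm, then the turn, a rotation vector about the tool's x, y, z normalised to -1 to 1, where 1 is 8 degrees. A call has 1 to 20 rows; each row shifts and turns the commanded pose from where the row before left it, along the tool's axes as they then stand; what a row does not reach is not made up. A row lasts 1/10 s, in which the tool goes at most 50 mm and 8.59 degrees, less where a joint would pass 70% of its speed; a pose out of reach is approached as far as the arm can. A call with a number of a shift or a turn outside -1 to 1 is refused whole. A call with a gripper value outside its range is refused whole. "claw" is the closure, from 0 (fully open) to 1 (shut), set as the call begins (left out, the last holds). The fingers move at their own pace and stop on an object; "force" is the grip in N (left out, the last holds). Time passes only in rows, so rows that do not move let the fingers close. It gives the time, the measured TCP pose, the force, the opening and the grip force at its end, in the units of the state.
- env.observe(): the state, without advancing time (a new reading comes with each control period).
- viewer.get_image(name): name is "side" or "top"; returns a dict with "frame" (480x640x3 uint8, red, green, blue), "depth" (480x640 float32, m along the optical axis (not along the pixel's ray), 0 where there is no reading), "fx", "fy", "cx", "cy" (pixels), "k1" (the pictures are not rectified: a ray, as slopes to the right and down, at radius r is drawn at 1 + k1 r^2 times it, then the intrinsics apply), "eye" and "attitude" of the camera in the world. Camera axes: x right, y up, looking along -z (the intrinsics and any distortion apply to the point x, -y, -z); pixel columns grow to the right and rows downward; lengths in m; the calibration is good to about 2 mm. A picture is of the moment at which its call begins.
- env.close_job(): hands the job in; it is judged then, once.
The state is a dict: "time_s": time; "q": joint angles; "qvel": joint speeds; "joint_efforts": joint torques, N m; "position": TCP position; "tool_rot": TCP orientation; "ft_force": force on the tool from outside, world axes, zero at the start; "wrist_torque": the same for the moment, N m; "grip_width": finger opening in m; "gripper_force": force on a finger pad.
Only numpy, scipy, OpenCV 4.12 (cv2) and the standard library are available. Lean on these libraries where they do the work, as an engineer would, in place of code of your own. Each camera call takes 0.05 s, during which the arm holds its last target. There are 200 camera calls.

## Working session

There is one attempt and no reset: what is moved stays moved. The work goes in short steps, Python scripts to look and compute and a tool call to move; the robot and the scene stay as the last step left them, time stands still between calls to the robot, and variables do not carry over. Pictures are saved under pics/ and viewed, at most 10 in all, crops included, and the job is handed in when it is done.

Besides the shell and the picture viewer there is one more tool, called after "Call:" in YAML: its name, and indented under it one key for each argument. move_arm: Moves the arm, as the interface text tells. Scaled input: -1 to 1 covers 50 mm each way for a shift and 8 degrees each way for a turn. Its arguments: {"type":"object","properties":{"motion":{"type":"array","items":{"type":"array"}},"claw":{"type":"number"},"force":{"type":"number"}},"required":["motion"]}

```bash
mkdir -p pics; ls; cat > h.py <<'E'
import numpy as np, cv2
from rig import env, viewer
def grab(n):
    return viewer.get_image(n)
def save(im,fn): cv2.imwrite('pics/'+fn, im['frame'][:,:,::-1])
def rays(im,uv):
    uv=np.asarray(uv,float).reshape(-1,2)
    d=np.stack([(uv[:,0]-im['cx'])/im['fx'],(uv[:,1]-im['cy'])/im['fy']],1)
    s=d.copy()
    for _ in range(20): s=d/(1+im['k1']*(s**2).sum(1,keepdims=True))
    return np.c_[s[:,0],-s[:,1],-np.ones(len(s))]
def world(im,uv,depth=None):
    r=rays(im,uv)
    if depth is None:
        uv=np.asarray(uv,int).reshape(-1,2); depth=im['depth'][uv[:,1],uv[:,0]]
    return np.asarray(im['eye'])+(r*np.asarray(depth)[:,None])@np.asarray(im['attitude']).T
def cloud(im):
    v,u=np.mgrid[:480,:640]
    P=world(im,np.c_[u.ravel(),v.ravel()],im['depth'].ravel()).reshape(480,640,3)
    P[im['depth']<=0]=np.nan
    return P
E
python3 - <<'E'
from h import *
o=env.observe(); print(o)
for n in('side','top'):
    im=grab(n); save(im,n+'0.png'); np.save('pics/'+n+'0.npy',im,allow_pickle=True)
    print(n,im['eye'],im['attitude'],im['fx'],im['k1'],(im['depth']<=0).mean())
E
```

```text
pics
{'time_s': 0.0, 'q': array([ 5.85407632e+01,  2.18431775e+01,  7.43863191e+01, -9.67182079e-04,
        8.38568751e+01, -1.23362892e+01]), 'qvel': array([ 0.0680215 , -0.01525428, -0.00939303,  0.02069989, -0.02963798,
       -0.04014748]), 'joint_efforts': array([-1.38350766e-03, -4.48442531e+01, -2.31279981e+01, -2.28463887e-04,
        4.53977671e-03, -4.06848528e-05]), 'position': array([0.18004448, 0.51941034, 0.24768204]), 'tool_rot': array([[-9.44818260e-01,  3.27594046e-01, -7.72419528e-04],
       [ 3.27594814e-01,  9.44817422e-01, -1.29464849e-03],
       [ 3.05676289e-04, -1.47624817e-03, -9.99998864e-01]]), 'ft_force': array([ 0.00731234, -0.01882253,  0.49847518]), 'wrist_torque': array([ 0.01431056, -0.02980463, -0.04667402]), 'gripper_force': 0.0, 'grip_width': 0.08539221717169747}
side [ 0.12772764 -0.59044085  0.7403329 ] [[ 0.80457634  0.4076046  -0.43187429]
 [-0.59372711  0.53738108 -0.59892378]
 [-0.01204301  0.73829538  0.67437   ]] 553.9372374439563 -0.1551277239325953 0.0041015625
top [ 0.47272492 -0.03275245  1.06680925] [[ 0.02122376  0.9974838  -0.0676434 ]
 [-0.99949453  0.01956739 -0.02505597]
 [-0.02366932  0.06814099  0.99739489]] 554.2721843533145 -0.10847507342110564 0.003990885416666667
```

View pics/top0.png

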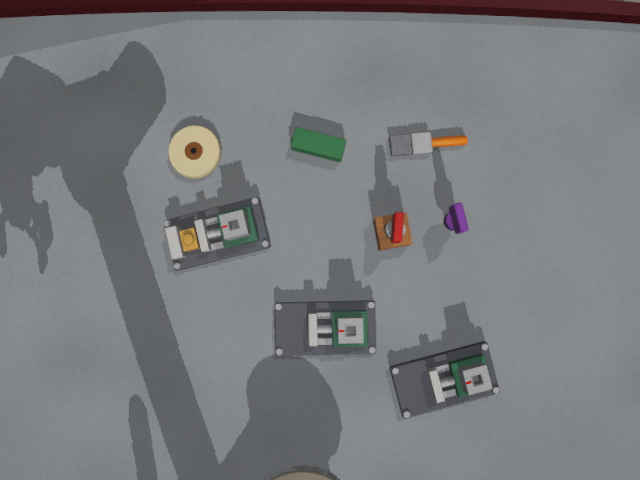

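View pics/side0.png

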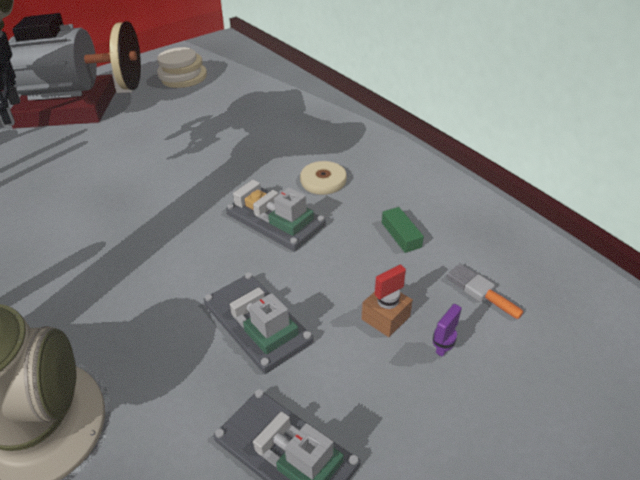

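Top view: red key in the holder at about (396,228), purple look-alike at (457,218), and the left jig with the casting at (215,235), its turret at (234,225). The side view agrees: key (390,290), left jig turret (290,205).

```bash
cat > m.py <<'E'
from h import *
def rect(p):
    (c,s,a)=cv2.minAreaRect((p[:,:2]*1000).astype(np.float32))
    return np.round(c,1),np.round(s,1),round(a,1)
if __name__=='__main__':
    for n in('top','side'):
        im=np.load('pics/'+n+'0.npy',allow_pickle=True).item(); P=cloud(im)
        hsv=cv2.cvtColor(im['frame'],cv2.COLOR_RGB2HSV); h,s,v=[hsv[...,i].astype(int) for i in range(3)]
        red=((h<5)|(h>174))&(s>180)&(v>90)
        red&=(np.abs(P[...,0]-.48)<.15)&(np.abs(P[...,1]+.15)<.15)&(P[...,2]>.06)
        p=P[red]; zt=np.percentile(p[:,2],97); t=p[p[:,2]>zt-.006]
        print(n,'wing top z',zt.round(4),'n',len(t),rect(t),t.mean(0).round(4)); print(' range',p.min(0).round(3),p.max(0).round(3))
        wood=(h>6)&(h<16)&(s>110)&(np.abs(P[...,0]-.48)<.1)&(np.abs(P[...,1]+.15)<.08)&(P[...,2]>.035)&(P[...,2]<.055)
        p=P[wood]; print(n,'wood',len(p),np.median(p[:,2]).round(4),rect(p))
        tur=(np.abs(P[...,0]-.47)<.08)&(np.abs(P[...,1]-.14)<.09)&(P[...,2]>.07)&(P[...,2]<.1)
        p=P[tur]; z=np.median(p[:,2]); p=p[np.abs(p[:,2]-z)<.006]
        print(n,'turret',len(p),z.round(4),rect(p),p.mean(0).round(4))
        base=(np.abs(P[...,0]-.47)<.12)&(np.abs(P[...,1]-.16)<.14)&(P[...,2]>.012)&(P[...,2]<.026)&(s<70)
        p=P[base]; print(n,'base',len(p),np.median(p[:,2]).round(4),rect(p))
        bb=(np.abs(P[...,2])<.02)&(np.abs(P[...,0]-.45)<.05)&(np.abs(P[...,1])<.04); print('bench',np.median(P[bb][:,2]).round(4))
    for n,b in (('top',(205,195,275,255)),('top',(370,190,420,255)),('side',(250,170,340,250)),('side',(350,255,420,340))):
        pass
    T=cv2.imread('pics/top0.png');S=cv2.imread('pics/side0.png')
    c=lambda I,x,y,w:cv2.resize(I[y:y+w*3//4,x:x+w],(400,300),interpolation=cv2.INTER_CUBIC)
    cv2.imwrite('pics/c1.png',np.vstack([np.hstack([c(T,200,195,64),c(T,360,205,64)]),np.hstack([c(S,250,180,80),c(S,350,258,80)])]))
E
python3 m.py
```

```text
top wing top z 0.1165 n 222 (array([ 571.1, -156.1]), array([14.7, 48.8]), 85.6) [ 0.5714 -0.1564  0.1136]
 range [ 0.39  -0.166  0.083] [ 0.595 -0.058  0.118]
top wood 385 0.0456 (array([ 564. , -157.8]), array([43.7, 58.6]), 11.3)
top turret 5 0.0816 (array([548.5, 147.4]), array([0.5, 6.4]), 4.7) [0.5486 0.147  0.0814]
top base 2715 0.0204 (array([506.2, 123.2]), array([346.9, 177.8]), 54.2)
bench 0.0009
side wing top z 0.1139 n 1 (array([ 567.2, -154.9]), array([0., 0.]), 0.0) [ 0.5672 -0.1549  0.1139]
 range [ 0.567 -0.155  0.114] [ 0.567 -0.155  0.114]
side wood 454 0.0448 (array([ 557.7, -161.3]), array([36.3, 59. ]), 11.7)
side turret 15 0.0784 (array([548.1, 141.9]), array([ 3.8, 17.3]), 6.6) [0.5486 0.1441 0.0779]
side base 1924 0.0202 (array([469.8, 144.8]), array([240.1, 249.4]), 0.2)
bench 0.0005
```

View pics/c1.png

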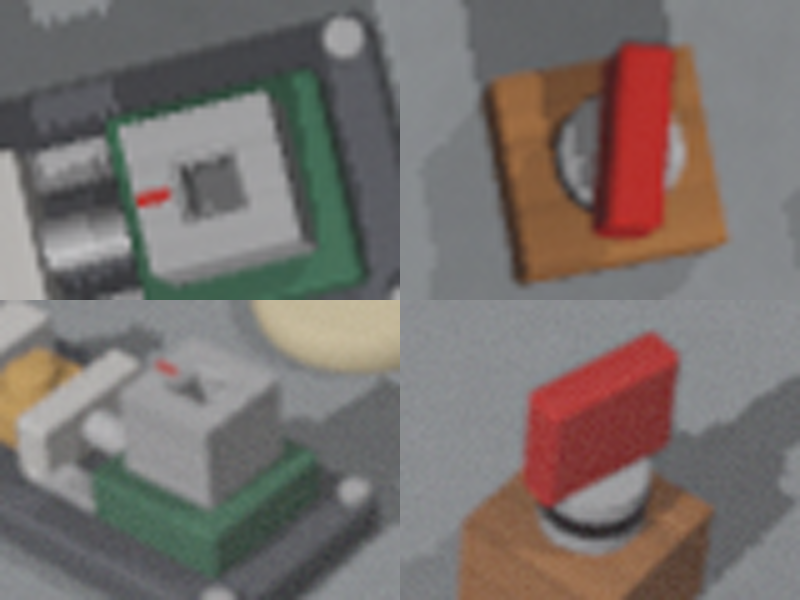

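The crop shows the socket mouth at about top-view pixel (233.6,225), a turret top turned by roughly 11°, and the key upright on the wood. My search window for the turret was off, so I'm refining it.

```bash
cat > m2.py <<'E'
from m import *
for n in('top','side'):
    im=np.load('pics/'+n+'0.npy',allow_pickle=True).item(); P=cloud(im)
    hsv=cv2.cvtColor(im['frame'],cv2.COLOR_RGB2HSV); h,s,v=[hsv[...,i].astype(int) for i in range(3)]
    def show(name,m):
        p=P[m]; print(n,name,len(p),(np.median(p[:,2])*1e3).round(1),rect(p),'mean',(p.mean(0)*1e3).round(1))
    box=lambda x0,x1,y0,y1,z0,z1:(P[...,0]>x0)&(P[...,0]<x1)&(P[...,1]>y0)&(P[...,1]<y1)&(P[...,2]>z0)&(P[...,2]<z1)
    show('turret',box(.5,.64,.04,.24,.079,.09))
    show('holder top',box(.5,.64,-.22,-.1,.040,.050))
    show('wing top',box(.5,.64,-.22,-.1,.109,.125))
    show('wing all',box(.5,.64,-.22,-.1,.08,.125)&(s>150))
    show('barrel',box(.5,.64,-.22,-.1,.055,.075)&(s<80))
    show('jaw/stop',box(.45,.64,.1,.3,.04,.075))
    show('base',box(.45,.65,.04,.3,.014,.026)&(v<110))
    # bolts
    b=(box(.45,.65,.04,.3,.012,.034)&(v>120)&(s<60)).astype(np.uint8)
    k,l,st,ce=cv2.connectedComponentsWithStats(b)
    for i in range(1,k):
        if 8<st[i,4]<90: print('  bolt?',ce[i].round(1),st[i,4],(P[l==i].mean(0)*1e3).round(1))
    if n=='top':
        m=box(.5,.7,.04,.3,-.01,.03)
# tracks: pixel-ray intersections for socket at z=.083
im=np.load('pics/top0.npy',allow_pickle=True).item()
def onz(im,uv,z):
    d=rays(im,uv)@np.asarray(im['attitude']).T; e=np.asarray(im['eye']); return e+d*((z-e[2])/d[:,2])[:,None]
print('top mouth',onz(im,[[233.6,225.1]],.083))
c=lambda x,y,a,b,k:(a+x/k,b+y/k)
print('top corners',onz(im,[c(118,122,200,195,6.25),c(268,92,200,195,6.25),c(300,240,200,195,6.25),c(157,270,200,195,6.25)],.083).round(4))
im=np.load('pics/side0.npy',allow_pickle=True).item()
print('side corners',onz(im,[c(122,385-300,250,180,5),c(195,338-300,250,180,5),c(282,381-300,250,180,5),c(212,435-300,250,180,5)],.083).round(4))
print('side mouth',onz(im,[c(197,383-300,250,180,5)],.083))
E
python3 m2.py
```

```text
top turret 531 83.3 (array([574.6, 134.6]), array([44.6, 44.8]), 15.5) mean [574.3 134.4  83.2]
top holder top 592 45.7 (array([ 572.2, -156.3]), array([60.2, 59. ]), 11.5) mean [ 568.8 -153.4   45.6]
top wing top 276 113.3 (array([ 572. , -155.8]), array([16.5, 50.8]), 87.2) mean [ 572.2 -155.6  113.3]
top wing all 280 113.2 (array([ 571.9, -155.9]), array([16.3, 51. ]), 85.7) mean [ 570.7 -155.6  112.3]
top barrel 96 69.3 (array([ 573.5, -153.6]), array([37.9, 32.3]), 47.9) mean [ 572.  -148.7   68.1]
top jaw/stop 1643 46.9 (array([561.4, 182.4]), array([ 66.5, 165.7]), 15.1) mean [558.1 187.1  47.7]
top base 2243 20.3 (array([562.7, 177.2]), array([100.7, 189.8]), 15.2) mean [560.7 170.3  20.3]
  bolt? [254.5 200.5] 31 [625.6 104.9  24.7]
  bolt? [210.9 220.4] 58 [585.9 187.2  26.5]
  bolt? [165.9 223. ] 20 [579.5 274.8  24.6]
  bolt? [264.8 243.1] 32 [544.7  83.2  24.1]
  bolt? [215.8 246. ] 85 [537.3 176.1  26.3]
  bolt? [176.6 265.5] 30 [498.7 251.1  23.7]
side turret 348 83.2 (array([573.6, 133.3]), array([48.5, 46.7]), 15.0) mean [573.2 131.8  83.1]
side holder top 630 45.1 (
[... 430 characters left out ...]
 180.1]), array([ 68.3, 168.1]), 16.7) mean [556.8 169.1  50.3]
side base 1106 20.3 (array([562. , 174.1]), array([103.3, 188.6]), 15.6) mean [545.9 146.3  20.1]
  bolt? [237.6 203.2] 40 [513.8 243.3  26.3]
  bolt? [229.4 205.6] 27 [497.6 250.2  23.3]
  bolt? [270.  208.6] 10 [555.1 181.9  31. ]
  bolt? [320.3 217.7] 26 [624.2 102.9  24.2]
  bolt? [292.7 240.1] 34 [543.   82.3  23.1]
top mouth [[0.57193722 0.13369441 0.083     ]]
top corners [[0.5906 0.161  0.083 ]
 [0.6    0.1178 0.083 ]
 [0.5575 0.1073 0.083 ]
 [0.5481 0.1483 0.083 ]]
side corners [[0.5497 0.1502 0.083 ]
 [0.589  0.158  0.083 ]
 [0.6003 0.1145 0.083 ]
 [0.5601 0.1034 0.083 ]]
side mouth [[0.57347294 0.13350499 0.083     ]]
```

```bash
cat > p.py <<'E'
import sys
from h import *
# usage: p.py x y z yaw(of tool y, deg): total shift in tool units (50mm), then turn about tool z in 8-deg units
x,y,z,yaw=map(float,sys.argv[1:5])
o=env.observe(); R=np.array(o['tool_rot']); p=np.array(o['position'])
d=np.array([x,y,z])-p; cur=np.degrees(np.arctan2(R[1,1],R[0,1]))
print('pos',p.round(4),'yaw',cur.round(2),'q',o['q'].round(1),'t',o['time_s'])
print('shift units',(R.T@d/.05).round(3),'turn z units',-(yaw-cur)/8)
print('tilt vec units',np.degrees(np.cross(R[:,2],[0,0,-1])@R/8).round(3))
print('F',o['ft_force'].round(2),'T',o['wrist_torque'].round(3),'w',o['grip_width'],'gf',o['gripper_force'])
E
python3 p.py .5715 -.157 .25 86
```

```text
pos [0.1801 0.5194 0.2478] yaw 70.87 q [ 58.5  21.8  74.4  -0.   83.9 -12.3] t 0.1
shift units [-11.829 -10.217  -0.034] turn z units -1.8906809953063473
tilt vec units [-0.009 -0.002  0.   ]
F [-0.11  0.16 -1.01] T [-0.008  0.008 -0.029] w 0.08518489884399068 gf 0.0
```

Call:
move_arm:
  motion:
    - [[-0.3,-0.25,0],[0,0,0]]
    - [[-0.6,-0.52,0],[0,0,0]]
    - [[-0.6,-0.52,0],[0,0,0]]
    - [[-0.6,-0.52,0],[0,0,0]]
    - [[-0.6,-0.52,0],[0,0,0]]
    - [[-0.6,-0.52,0],[0,0,0]]
    - [[-0.6,-0.52,0],[0,0,0]]
    - [[-0.6,-0.52,0],[0,0,0]]
    - [[-0.6,-0.52,0],[0,0,0]]
    - [[-0.6,-0.52,0],[0,0,0]]
    - [[-0.6,-0.52,0],[0,0,0]]
    - [[-0.6,-0.52,0],[0,0,0]]
    - [[-0.6,-0.52,0],[0,0,0]]
    - [[-0.6,-0.52,0],[0,0,0]]
    - [[-0.6,-0.52,0],[0,0,0]]
    - [[-0.6,-0.52,0],[0,0,0]]
    - [[-0.6,-0.52,0],[0,0,0]]
    - [[-0.6,-0.52,0],[0,0,0]]
    - [[-0.6,-0.52,0],[0,0,0]]
    - [[-0.6,-0.52,0],[0,0,0]]
  claw: 0
  force: 80

```text
time_s: 2.1
position: [0.5674, -0.1521, 0.2479]
tool_rot: [[-0.945, 0.328, -0.001], [0.328, 0.945, 0.0], [0.001, 0.0, -1.0]]
ft_force: [0.0, 0.6, 0.6]
grip_width: 0.0853
gripper_force: 0.0
```

Call:
move_arm:
  motion:
    - [[0,0,0],[0,0,-0.5]]
    - [[0,0,0],[0,0,-0.7]]
    - [[0,0,0],[0,0,-0.7]]
    - [[0,0,0],[0,0,0]]
    - [[0,0,0],[0,0,0]]

```text
time_s: 2.6
position: [0.5669, -0.1505, 0.2481]
tool_rot: [[-0.997, 0.071, -0.0], [0.071, 0.997, 0.0], [0.0, 0.0, -1.0]]
ft_force: [-0.3, 0.1, 0.7]
grip_width: 0.0852
gripper_force: 0.0
```

```bash
python3 p.py .5715 -.157 .15 86
```

```text
pos [ 0.5669 -0.1505  0.2481] yaw 85.93 q [ -26.4   25.5   68.3   -0.    86.2 -112.4] t 2.6
shift units [-0.102 -0.123  1.962] turn z units -0.009069611165621438
tilt vec units [ 0.001 -0.003  0.   ]
F [-0.3   0.06  0.7 ] T [ 0.017  0.06  -0.008] w 0.08524129180316169 gf 0.0
```

Call:
move_arm:
  motion:
    - [[-0.1,-0.12,0.3],[0,0,0]]
    - [[0,0,0.5],[0,0,0]]
    - [[0,0,0.5],[0,0,0]]
    - [[0,0,0.5],[0,0,0]]
    - [[0,0,0.4],[0,0,0]]
    - [[0,0,0],[0,0,0]]
    - [[0,0,0],[0,0,0]]

```text
time_s: 3.3
position: [0.5717, -0.1572, 0.1381]
tool_rot: [[-0.998, 0.069, -0.0], [0.069, 0.998, 0.0], [0.001, 0.0, -1.0]]
ft_force: [-0.4, -0.1, 0.4]
grip_width: 0.0854
gripper_force: 0.0
```

```bash
python3 p.py .5715 -.157 .093 86; python3 - <<'E'
from h import *
a=grab('top');b=grab('side')
c=lambda I,x,y,w:cv2.resize(I['frame'][y:y+w*3//4,x:x+w,::-1],(400,300),interpolation=cv2.INTER_CUBIC)
cv2.imwrite('pics/c2.png',np.hstack([c(a,350,180,112),c(b,330,220,128)]))
E
```

```text
pos [ 0.5717 -0.1572  0.1381] yaw 86.03 q [ -26.8   31.6   76.9   -0.    71.5 -112.8] t 3.3
shift units [0.003 0.003 0.902] turn z units 0.003776619456543173
tilt vec units [ 0.001 -0.004  0.   ]
F [-0.44 -0.11  0.35] T [ 0.06  -0.058 -0.017] w 0.08543635524475812 gf 0.0
```

View pics/c2.png

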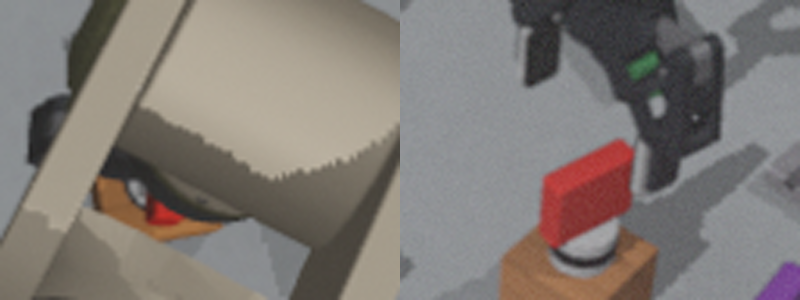

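The side view shows the fingers straddling the wing, with the key at about crop pixel (590,190). I'll go down and close.

Call:
move_arm:
  motion:
    - [[0,0,0.3],[0,0,0]]
    - [[0,0,0.3],[0,0,0]]
    - [[0,0,0.3],[0,0,0]]
    - [[0,0,0],[0,0,0]]
    - [[0,0,0],[0,0,0]]

```text
time_s: 3.9
position: [0.572, -0.1572, 0.0944]
tool_rot: [[-0.998, 0.069, 0.001], [0.069, 0.998, -0.001], [-0.001, -0.001, -1.0]]
ft_force: [-0.7, 0.3, 0.1]
grip_width: 0.0852
gripper_force: 0.0
```

Call:
move_arm:
  motion:
    - [[0,0,0],[0,0,0]]
    - [[0,0,0],[0,0,0]]
    - [[0,0,0],[0,0,0]]
    - [[0,0,0],[0,0,0]]
    - [[0,0,0],[0,0,0]]
    - [[0,0,0],[0,0,0]]
    - [[0,0,0],[0,0,0]]
    - [[0,0,0],[0,0,0]]
    - [[0,0,0],[0,0,0]]
    - [[0,0,0],[0,0,0]]
  claw: 1
  force: 80

```text
time_s: 4.9
position: [0.5716, -0.1569, 0.0935]
tool_rot: [[-0.998, 0.068, 0.0], [0.068, 0.998, -0.0], [-0.0, -0.0, -1.0]]
ft_force: [-1.5, 1.6, 4.1]
grip_width: 0.0151
gripper_force: 78.2
```

```bash
python3 p.py .5715 -.157 .25 86
```

```text
pos [ 0.5716 -0.1569  0.0935] yaw 86.07 q [ -26.8   34.5   79.9    0.    65.6 -112.9] t 4.9
shift units [ 1.000e-03 -2.000e-03 -3.129e+00] turn z units 0.009354621247263495
tilt vec units [-0.001  0.002  0.   ]
F [-1.46  1.56  4.12] T [0.29  0.159 0.042] w 0.015123626120702869 gf 78.1615948677063
```

Call:
move_arm:
  motion:
    - [[0,0,-0.1],[0,0,0]]
    - [[0,0,-0.3],[0,0,0]]
    - [[0,0,-0.4],[0,0,0]]
    - [[0,0,-0.5],[0,0,0]]
    - [[0,0,-0.5],[0,0,0]]
    - [[0,0,-0.5],[0,0,0]]
    - [[0,0,-0.4],[0,0,0]]
    - [[0,0,-0.3],[0,0,0]]
    - [[0,0,0],[0,0,0]]
    - [[0,0,0],[0,0,0]]
    - [[0,0,0],[0,0,-0.4]]
    - [[0,0,0],[0,0,-0.5]]
    - [[0,0,0],[0,0,-0.5]]
    - [[0,0,0],[0,0,-0.5]]
    - [[0,0,0],[0,0,-0.5]]
    - [[0,0,0],[0,0,0]]
    - [[0,0,0],[0,0,0]]

```text
time_s: 6.6
position: [0.5713, -0.1568, 0.2423]
tool_rot: [[-0.965, -0.262, -0.002], [-0.262, 0.965, 0.001], [0.001, 0.001, -1.0]]
ft_force: [0.3, 0.1, -1.8]
grip_width: 0.0151
gripper_force: 78.1
```

```bash
python3 p.py .574 .134 .25 105.2
```

```text
pos [ 0.5713 -0.1568  0.2423] yaw 105.17 q [ -26.8   26.4   67.8   -0.    85.9 -132. ] t 6.6
shift units [-1.574  5.6   -0.149] turn z units -0.004248207225797884
tilt vec units [ 0.008 -0.01   0.   ]
F [ 0.3   0.06 -1.84] T [ 0.067 -0.022 -0.037] w 0.015082765810892525 gf 78.05159568786621
```

Call:
move_arm:
  motion:
    - [[-0.06,0.2,0],[0,0,0]]
    - [[-0.13,0.46,0],[0,0,0]]
    - [[-0.14,0.5,0],[0,0,0]]
    - [[-0.14,0.5,0],[0,0,0]]
    - [[-0.14,0.5,0],[0,0,0]]
    - [[-0.14,0.5,0],[0,0,0]]
    - [[-0.14,0.5,0],[0,0,0]]
    - [[-0.14,0.5,0],[0,0,0]]
    - [[-0.14,0.5,0],[0,0,0]]
    - [[-0.14,0.5,0],[0,0,0]]
    - [[-0.13,0.46,0],[0,0,0]]
    - [[-0.1,0.35,0],[0,0,0]]
    - [[-0.035,0.13,0.6],[0,0,0]]
    - [[0,0,0.5],[0,0,0]]
    - [[0,0,0],[0,0,0]]
    - [[0,0,0],[0,0,0]]
    - [[0,0,0],[0,0,0]]

```text
time_s: 8.3
position: [0.5743, 0.134, 0.1899]
tool_rot: [[-0.965, -0.263, 0.003], [-0.263, 0.965, 0.0], [-0.003, -0.001, -1.0]]
ft_force: [-0.3, 0.6, -2.8]
grip_width: 0.0152
gripper_force: 78.1
```

```bash
python3 p.py .574 .134 .18 105.2; python3 - <<'E'
from h import *
b=grab('side');a=grab('top'); np.save('pics/side3.npy',b,allow_pickle=True)
c=lambda I,x,y,w:cv2.resize(I['frame'][y:y+w*3//4,x:x+w,::-1],(400,300),interpolation=cv2.INTER_CUBIC)
cv2.imwrite('pics/c3.png',np.hstack([c(a,190,180,96),c(b,250,140,96)]))
E
```

```text
pos [0.5743 0.134  0.1899] yaw 105.25 q [   1.6   28.3   73.4    0.    78.1 -103.6] t 8.3
shift units [0.007 0.002 0.199] turn z units 0.006054024591435336
tilt vec units [-0.004  0.019  0.   ]
F [-0.28  0.57 -2.79] T [ 0.009  0.027 -0.001] w 0.015153417583033684 gf 78.1402051448822
```

View pics/c3.png

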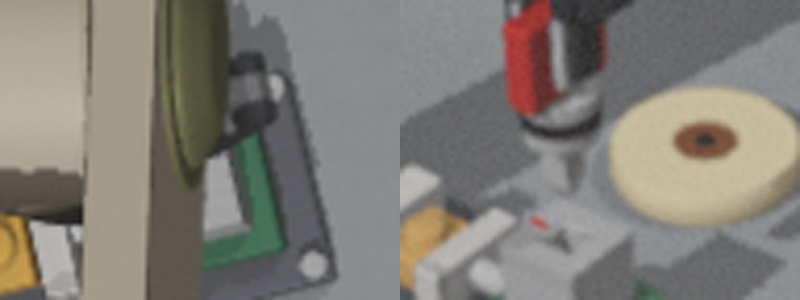

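The side view shows the shank tip at crop pixel (570,190), directly above the socket hole at (560,240). I'll lower it gently.

Call:
move_arm:
  motion:
    - [[0,0,0.1],[0,0,0]]
    - [[0,0,0.1],[0,0,0]]
    - [[0,0,0.1],[0,0,0]]
    - [[0,0,0.1],[0,0,0]]
    - [[0,0,0.06],[0,0,0]]
    - [[0,0,0.06],[0,0,0]]
    - [[0,0,0.06],[0,0,0]]
    - [[0,0,0],[0,0,0]]
    - [[0,0,0],[0,0,0]]

```text
time_s: 9.3
position: [0.5738, 0.1339, 0.1594]
tool_rot: [[-0.965, -0.263, 0.0], [-0.263, 0.965, 0.0], [-0.0, -0.0, -1.0]]
ft_force: [0.5, -0.3, -1.9]
grip_width: 0.015
gripper_force: 78.1
```

```bash
python3 p.py .574 .134 .1375 105.2
```

```text
pos [0.5738 0.1339 0.1594] yaw 105.27 q [   1.6   30.    76.     0.    74.  -103.6] t 9.3
shift units [-0.004 -0.     0.437] turn z units 0.009357871583741684
tilt vec units [-0.     0.001  0.   ]
F [ 0.52 -0.29 -1.9 ] T [-0.012  0.027  0.056] w 0.014998908833797278 gf 78.13937544822693
```

Call:
move_arm:
  motion:
    - [[0,0,0.05],[0,0,0]]
    - [[0,0,0.05],[0,0,0]]
    - [[0,0,0.05],[0,0,0]]
    - [[0,0,0],[0,0,0]]
    - [[0,0,0],[0,0,0]]

```text
time_s: 9.8
position: [0.5738, 0.1339, 0.1518]
tool_rot: [[-0.965, -0.263, -0.0], [-0.263, 0.965, -0.0], [0.0, 0.0, -1.0]]
ft_force: [-0.6, 0.3, -2.3]
grip_width: 0.0152
gripper_force: 78.1
```

Call:
move_arm:
  motion:
    - [[0,0,0.05],[0,0,0]]
    - [[0,0,0.05],[0,0,0]]
    - [[0,0,0.05],[0,0,0]]
    - [[0,0,0],[0,0,0]]
    - [[0,0,0],[0,0,0]]

```text
time_s: 10.3
position: [0.5737, 0.1339, 0.1443]
tool_rot: [[-0.965, -0.263, -0.0], [-0.263, 0.965, -0.0], [0.0, -0.0, -1.0]]
ft_force: [1.1, 0.4, -3.1]
grip_width: 0.0149
gripper_force: 78.1
```

Free entry. The rest of the way is about 7 mm.

Call:
move_arm:
  motion:
    - [[0,0,0.04],[0,0,0]]
    - [[0,0,0.04],[0,0,0]]
    - [[0,0,0.03],[0,0,0]]
    - [[0,0,0],[0,0,0]]
    - [[0,0,0],[0,0,0]]

```text
time_s: 10.8
position: [0.5738, 0.1339, 0.1388]
tool_rot: [[-0.965, -0.263, -0.0], [-0.263, 0.965, 0.0], [0.0, 0.0, -1.0]]
ft_force: [-0.3, -0.2, -1.6]
grip_width: 0.015
gripper_force: 78.1
```

```bash
python3 p.py .574 .134 .1375 105.2
```

```text
pos [0.5738 0.1339 0.1388] yaw 105.27 q [   1.6   31.2   77.5    0.    71.3 -103.6] t 10.8
shift units [-0.005 -0.     0.026] turn z units 0.008991196608347352
tilt vec units [ 0. -0.  0.]
F [-0.33 -0.23 -1.63] T [-0.001 -0.021 -0.069] w 0.015009081673371451 gf 78.1398868560791
```

Call:
move_arm:
  motion:
    - [[0,0,0.02],[0,0,0]]
    - [[0,0,0.01],[0,0,0]]
    - [[0,0,0],[0,0,0]]
    - [[0,0,0],[0,0,0]]

```text
time_s: 11.2
position: [0.5738, 0.1339, 0.1375]
tool_rot: [[-0.965, -0.263, 0.0], [-0.263, 0.965, -0.0], [-0.0, -0.0, -1.0]]
ft_force: [-0.5, 0.1, -1.1]
grip_width: 0.0149
gripper_force: 78.6
```

Call:
move_arm:
  motion:
    - [[0,0,0.02],[0,0,0]]
    - [[0,0,0],[0,0,0]]
    - [[0,0,0],[0,0,0]]

```text
time_s: 11.5
position: [0.5739, 0.134, 0.1373]
tool_rot: [[-0.965, -0.264, 0.001], [-0.264, 0.965, -0.0], [-0.001, -0.0, -1.0]]
ft_force: [-2.2, -0.6, 6.0]
grip_width: 0.0149
gripper_force: 79.8
```

Call:
move_arm:
  motion:
    - [[0,0,0],[0,0,0.25]]
    - [[0,0,0],[0,0,0.25]]
    - [[0,0,0],[0,0,0.25]]
    - [[0,0,0],[0,0,0.25]]
    - [[0,0,0],[0,0,0]]
    - [[0,0,0],[0,0,0]]

```text
time_s: 12.1
position: [0.5736, 0.1342, 0.1373]
tool_rot: [[-0.992, -0.127, 0.001], [-0.127, 0.992, 0.0], [-0.001, 0.0, -1.0]]
ft_force: [-3.8, 0.8, 7.5]
grip_width: 0.0153
gripper_force: 79.6
```

```bash
python3 p.py .574 .134 .1375 105.2
```

```text
pos [0.5736 0.1342 0.1373] yaw 97.29 q [  1.7  31.3  77.7   0.   71.  -95.6] t 12.1
shift units [-0.007 -0.005 -0.003] turn z units -0.9888333191168623
tilt vec units [0.001 0.005 0.   ]
F [-3.76  0.78  7.52] T [0.179 0.735 0.038] w 0.015319712842124762 gf 79.61969375610352
```

Call:
move_arm:
  motion:
    - [[0,0,0],[0,0,0.2]]
    - [[0,0,0],[0,0,0.2]]
    - [[0,0,0],[0,0,0.2]]
    - [[0,0,0],[0,0,0]]
    - [[0,0,0],[0,0,0]]

```text
time_s: 12.6
position: [0.5735, 0.1341, 0.1373]
tool_rot: [[-0.999, -0.043, 0.0], [-0.043, 0.999, 0.0], [-0.0, 0.0, -1.0]]
ft_force: [-4.0, 0.3, 7.0]
grip_width: 0.0149
gripper_force: 79.7
```

```bash
python3 p.py .574 .134 .1375 105.2
```

```text
pos [0.5735 0.1341 0.1373] yaw 92.49 q [  1.6  31.3  77.7   0.   71.  -90.8] t 12.6
shift units [-0.01  -0.002 -0.004] turn z units -1.588796185179877
tilt vec units [0.001 0.002 0.   ]
F [-3.97  0.26  6.99] T [0.015 0.797 0.063] w 0.01487338628746483 gf 79.68945980072021
```

Call:
move_arm:
  motion:
    - [[0,0,0],[0,0,0.2]]
    - [[0,0,0],[0,0,0.2]]
    - [[0,0,0],[0,0,0.2]]
    - [[0,0,0],[0,0,0]]

```text
time_s: 13.0
position: [0.5735, 0.1341, 0.1373]
tool_rot: [[-0.999, 0.041, 0.0], [0.041, 0.999, 0.0], [-0.0, 0.0, -1.0]]
ft_force: [-3.7, -0.3, 7.7]
grip_width: 0.0151
gripper_force: 79.7
```

```bash
python3 p.py .574 .134 .1375 105.2
```

```text
pos [0.5735 0.1341 0.1373] yaw 87.65 q [  1.7  31.3  77.7   0.   71.  -86. ] t 13.0
shift units [-0.01  -0.002 -0.004] turn z units -2.193940120805385
tilt vec units [0.001 0.002 0.   ]
F [-3.73 -0.31  7.67] T [0.034 0.832 0.077] w 0.015064487392901548 gf 79.67540502548218
```

Call:
move_arm:
  motion:
    - [[0,0,0],[0,0,0.2]]
    - [[0,0,0],[0,0,0.2]]
    - [[0,0,0],[0,0,0.2]]
    - [[0,0,0],[0,0,0]]

```text
time_s: 13.4
position: [0.5735, 0.1341, 0.1373]
tool_rot: [[-0.992, 0.124, 0.0], [0.124, 0.992, 0.0], [-0.0, 0.0, -1.0]]
ft_force: [-4.7, -0.6, 7.2]
grip_width: 0.0151
gripper_force: 79.7
```

```bash
python3 p.py .574 .134 .1375 105.2|grep -v tilt; python3 - <<'E'
from h import *
b=grab('side')
o=np.load('pics/side0.npy',allow_pickle=True).item()
c=lambda I,x,y,w:cv2.resize(I['frame'][y:y+w*3//4,x:x+w,::-1],(400,300),interpolation=cv2.INTER_CUBIC)
cv2.imwrite('pics/c4.png',np.hstack([c(o,225,170,90),c(b,225,170,90)]))
E
```

```text
pos [0.5735 0.1341 0.1373] yaw 82.85 q [  1.7  31.3  77.7   0.   71.  -81.2] t 13.4
shift units [-0.01  -0.002 -0.004] turn z units -2.7938940503977
F [-4.71 -0.56  7.15] T [0.142 0.795 0.099] w 0.015053172845771174 gf 79.66371417045593
```

View pics/c4.png

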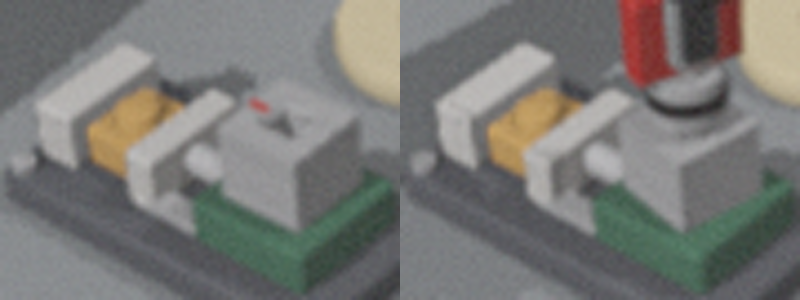

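The right half shows the turret turned with the key seated. The jaw is at about (565,150) and has hardly moved yet. I'll continue in 5° steps.

Call:
move_arm:
  motion:
    - [[0,0,0],[0,0,0.2]]
    - [[0,0,0],[0,0,0.2]]
    - [[0,0,0],[0,0,0.2]]
    - [[0,0,0],[0,0,0]]

```text
time_s: 13.85
position: [0.5735, 0.1342, 0.1373]
tool_rot: [[-0.978, 0.207, 0.0], [0.207, 0.978, 0.0], [-0.0, 0.0, -1.0]]
ft_force: [-3.9, 1.0, 7.1]
grip_width: 0.0151
gripper_force: 79.7
```

```bash
python3 p.py .574 .134 .1375 105.2|grep -v tilt
```

```text
pos [0.5735 0.1342 0.1373] yaw 78.05 q [  1.7  31.3  77.7   0.   71.  -76.4] t 13.85
shift units [-0.01  -0.001 -0.003] turn z units -3.3940426343793675
F [-3.95  0.96  7.11] T [0.117 0.769 0.084] w 0.015133779467180974 gf 79.65007781982422
```

Call:
move_arm:
  motion:
    - [[0,0,0],[0,0,0.2]]
    - [[0,0,0],[0,0,0.2]]
    - [[0,0,0],[0,0,0.2]]
    - [[0,0,0],[0,0,0]]

```text
time_s: 14.25
position: [0.5736, 0.1342, 0.1373]
tool_rot: [[-0.958, 0.288, 0.001], [0.288, 0.958, 0.0], [-0.0, 0.0, -1.0]]
ft_force: [-4.2, -0.1, 7.4]
grip_width: 0.0154
gripper_force: 79.6
```

```bash
python3 p.py .574 .134 .1375 105.2|grep -v tilt
```

```text
pos [0.5736 0.1342 0.1373] yaw 73.25 q [  1.7  31.3  77.7   0.   71.  -71.6] t 14.25
shift units [-0.009 -0.002 -0.003] turn z units -3.993355314723729
F [-4.19 -0.1   7.37] T [0.155 0.729 0.127] w 0.01535485645907544 gf 79.63457465171814
```

Call:
move_arm:
  motion:
    - [[0,0,0],[0,0,0.2]]
    - [[0,0,0],[0,0,0.2]]
    - [[0,0,0],[0,0,0.2]]
    - [[0,0,0],[0,0,0]]

```text
time_s: 14.65
position: [0.5736, 0.1342, 0.1373]
tool_rot: [[-0.93, 0.367, 0.001], [0.367, 0.93, 0.0], [-0.0, 0.001, -1.0]]
ft_force: [-3.2, 0.1, 7.1]
grip_width: 0.0152
gripper_force: 79.6
```

```bash
python3 p.py .574 .134 .1375 105.2|grep -v tilt
```

```text
pos [0.5736 0.1342 0.1373] yaw 68.45 q [  1.7  31.3  77.7   0.   71.  -66.8] t 14.65
shift units [-0.009 -0.002 -0.003] turn z units -4.593837631379399
F [-3.21  0.09  7.15] T [0.227 0.684 0.073] w 0.015151677287352455 gf 79.61746215820312
```

Call:
move_arm:
  motion:
    - [[0,0,0],[0,0,0.2]]
    - [[0,0,0],[0,0,0.2]]
    - [[0,0,0],[0,0,0.2]]
    - [[0,0,0],[0,0,0]]

```text
time_s: 15.05
position: [0.5736, 0.1342, 0.1373]
tool_rot: [[-0.896, 0.444, 0.001], [0.444, 0.896, 0.0], [-0.0, 0.001, -1.0]]
ft_force: [-4.1, 1.5, 7.2]
grip_width: 0.0149
gripper_force: 79.6
```

```bash
python3 p.py .574 .134 .1375 105.2|grep -v tilt
```

```text
pos [0.5736 0.1342 0.1373] yaw 63.65 q [  1.7  31.3  77.7   0.   71.  -62. ] t 15.05
shift units [-0.008 -0.001 -0.003] turn z units -5.19416099992667
F [-4.08  1.46  7.23] T [0.248 0.617 0.064] w 0.01493791886636398 gf 79.60006713867188
```

Call:
move_arm:
  motion:
    - [[0,0,0],[0,0,0.2]]
    - [[0,0,0],[0,0,0.2]]
    - [[0,0,0],[0,0,0.2]]
    - [[0,0,0],[0,0,0]]

```text
time_s: 15.45
position: [0.5737, 0.1343, 0.1373]
tool_rot: [[-0.856, 0.517, 0.001], [0.517, 0.856, 0.001], [-0.0, 0.001, -1.0]]
ft_force: [-1.9, 1.7, 6.5]
grip_width: 0.0152
gripper_force: 79.6
```

```bash
python3 p.py .574 .134 .1375 105.2|grep -v tilt
```

```text
pos [0.5737 0.1343 0.1373] yaw 58.85 q [  1.7  31.3  77.7   0.   71.  -57.2] t 15.45
shift units [-0.008 -0.001 -0.003] turn z units -5.7939594723228875
F [-1.92  1.75  6.5 ] T [0.247 0.674 0.081] w 0.015186498873401604 gf 79.58235740661621
```

Call:
move_arm:
  motion:
    - [[0,0,0],[0,0,0.2]]
    - [[0,0,0],[0,0,0.2]]
    - [[0,0,0],[0,0,0.2]]
    - [[0,0,0],[0,0,0]]

```text
time_s: 15.85
position: [0.5737, 0.1343, 0.1374]
tool_rot: [[-0.81, 0.587, 0.001], [0.587, 0.81, 0.001], [-0.0, 0.001, -1.0]]
ft_force: [-2.8, 1.8, 7.5]
grip_width: 0.0151
gripper_force: 79.6
```

```bash
python3 p.py .574 .134 .1375 105.2|grep -v tilt
```

```text
pos [0.5737 0.1343 0.1374] yaw 54.05 q [  1.7  31.3  77.7   0.   71.  -52.4] t 15.85
shift units [-0.008 -0.001 -0.003] turn z units -6.393663978681837
F [-2.77  1.83  7.5 ] T [0.279 0.664 0.071] w 0.015143232457274978 gf 79.56338167190552
```

Call:
move_arm:
  motion:
    - [[0,0,0],[0,0,0.2]]
    - [[0,0,0],[0,0,0.2]]
    - [[0,0,0],[0,0,0.2]]
    - [[0,0,0],[0,0,0]]

```text
time_s: 16.25
position: [0.5738, 0.1343, 0.1374]
tool_rot: [[-0.758, 0.653, 0.001], [0.653, 0.758, 0.001], [-0.0, 0.001, -1.0]]
ft_force: [-3.6, 0.9, 5.7]
grip_width: 0.0152
gripper_force: 79.5
```

```bash
python3 p.py .574 .134 .1375 105.2|grep -v tilt
```

```text
pos [0.5738 0.1343 0.1374] yaw 49.25 q [  1.7  31.3  77.7   0.   71.  -47.6] t 16.25
shift units [-0.008 -0.002 -0.003] turn z units -6.993676604922613
F [-3.58  0.93  5.66] T [0.282 0.595 0.111] w 0.015231997194624295 gf 79.54474568367004
```

Call:
move_arm:
  motion:
    - [[0,0,0],[0,0,0.2]]
    - [[0,0,0],[0,0,0.2]]
    - [[0,0,0],[0,0,0.2]]
    - [[0,0,0],[0,0,0]]

```text
time_s: 16.65
position: [0.5738, 0.1343, 0.1373]
tool_rot: [[-0.7, 0.714, 0.001], [0.714, 0.7, 0.001], [-0.0, 0.001, -1.0]]
ft_force: [-2.8, 1.0, 6.2]
grip_width: 0.015
gripper_force: 79.5
```

```bash
python3 p.py .574 .134 .1375 105.2|grep -v tilt; python3 - <<'E'
from h import *
b=grab('side')
o=np.load('pics/side0.npy',allow_pickle=True).item()
c=lambda I,x,y,w:cv2.resize(I['frame'][y:y+w*3//4,x:x+w,::-1],(400,300),interpolation=cv2.INTER_CUBIC)
cv2.imwrite('pics/c5.png',np.hstack([c(o,225,170,90),c(b,225,170,90)]))
E
```

```text
pos [0.5738 0.1343 0.1373] yaw 44.45 q [  1.7  31.3  77.7   0.   71.  -42.8] t 16.65
shift units [-0.007 -0.002 -0.003] turn z units -7.593993797541212
F [-2.75  1.04  6.23] T [0.309 0.522 0.075] w 0.014970310350124088 gf 79.5251977443695
```

View pics/c5.png

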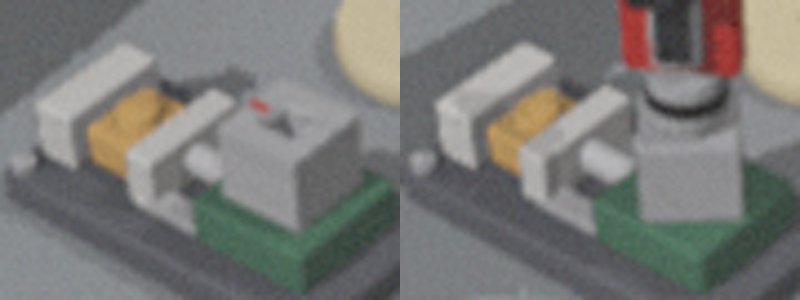

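The turret has turned about 50–55° and the jaw has crept left to about (560,145), with the torque still at drive level. Continuing.

Call:
move_arm:
  motion:
    - [[0,0,0],[0,0,0.2]]
    - [[0,0,0],[0,0,0.2]]
    - [[0,0,0],[0,0,0.2]]
    - [[0,0,0],[0,0,0]]

```text
time_s: 17.1
position: [0.5738, 0.1344, 0.1373]
tool_rot: [[-0.638, 0.77, 0.001], [0.77, 0.638, 0.001], [-0.0, 0.001, -1.0]]
ft_force: [-2.0, 1.3, 6.0]
grip_width: 0.0152
gripper_force: 79.5
```

```bash
python3 p.py .574 .134 .1375 105.2|grep -v tilt
```

```text
pos [0.5738 0.1344 0.1373] yaw 39.65 q [  1.7  31.3  77.7   0.   71.  -38. ] t 17.1
shift units [-0.008 -0.002 -0.003] turn z units -8.193839741090493
F [-2.02  1.27  6.04] T [0.313 0.516 0.11 ] w 0.015230767513264722 gf 79.5071804523468
```

Call:
move_arm:
  motion:
    - [[0,0,0],[0,0,0.2]]
    - [[0,0,0],[0,0,0.2]]
    - [[0,0,0],[0,0,0.2]]
    - [[0,0,0],[0,0,0]]

```text
time_s: 17.5
position: [0.5739, 0.1343, 0.1374]
tool_rot: [[-0.571, 0.821, 0.001], [0.821, 0.571, 0.001], [-0.0, 0.002, -1.0]]
ft_force: [-2.3, 1.9, 6.5]
grip_width: 0.0151
gripper_force: 79.5
```

```bash
python3 p.py .574 .134 .1375 105.2|grep -v tilt
```

```text
pos [0.5739 0.1343 0.1374] yaw 34.85 q [  1.7  31.3  77.7   0.   71.  -33.2] t 17.5
shift units [-0.007 -0.002 -0.003] turn z units -8.793809694102528
F [-2.3   1.89  6.53] T [0.323 0.5   0.141] w 0.015089696281881313 gf 79.48803305625916
```

Call:
move_arm:
  motion:
    - [[0,0,0],[0,0,0.2]]
    - [[0,0,0],[0,0,0.2]]
    - [[0,0,0],[0,0,0.2]]
    - [[0,0,0],[0,0,0]]

```text
time_s: 17.9
position: [0.5739, 0.1343, 0.1374]
tool_rot: [[-0.501, 0.865, 0.001], [0.865, 0.501, 0.001], [-0.0, 0.002, -1.0]]
ft_force: [-2.4, 1.6, 6.5]
grip_width: 0.0149
gripper_force: 79.5
```

```bash
python3 p.py .574 .134 .1375 105.2|grep -v tilt
```

```text
pos [0.5739 0.1343 0.1374] yaw 30.07 q [  1.7  31.3  77.7   0.   71.  -28.4] t 17.9
shift units [-0.007 -0.002 -0.003] turn z units -9.39098705076243
F [-2.41  1.58  6.48] T [0.331 0.406 0.265] w 0.014920782018562282 gf 79.50120449066162
```

Call:
move_arm:
  motion:
    - [[0,0,0],[0,0,0.2]]
    - [[0,0,0],[0,0,0.15]]
    - [[0,0,0],[0,0,0]]
    - [[0,0,0],[0,0,0]]

```text
time_s: 18.3
position: [0.5739, 0.1344, 0.1374]
tool_rot: [[-0.459, 0.888, 0.002], [0.888, 0.459, 0.001], [-0.0, 0.002, -1.0]]
ft_force: [-2.3, 1.5, 5.6]
grip_width: 0.0152
gripper_force: 79.5
```

```bash
python3 p.py .574 .134 .1375 105.2|grep -v tilt
```

```text
pos [0.5739 0.1344 0.1374] yaw 27.32 q [  1.7  31.3  77.7   0.   71.  -25.7] t 18.3
shift units [-0.007 -0.002 -0.003] turn z units -9.735496278450753
F [-2.27  1.47  5.57] T [0.297 0.437 0.275] w 0.015169651965594652 gf 79.45853590965271
```

Call:
move_arm:
  motion:
    - [[0,0,0],[0,0,0.2]]
    - [[0,0,0],[0,0,0.15]]
    - [[0,0,0],[0,0,0]]
    - [[0,0,0],[0,0,0]]

```text
time_s: 18.7
position: [0.5739, 0.1343, 0.1374]
tool_rot: [[-0.415, 0.91, 0.002], [0.91, 0.415, 0.001], [-0.0, 0.002, -1.0]]
ft_force: [-2.9, 1.4, 6.9]
grip_width: 0.0146
gripper_force: 79.4
```

```bash
python3 p.py .574 .134 .1375 105.2|grep -v tilt; python3 -c "
from h import *
import time
t=[]
for _ in range(6): grab('side'); t.append(env.observe()['wrist_torque'][2].round(3))
print(t)"
```

```text
pos [0.5739 0.1343 0.1374] yaw 24.52 q [  1.7  31.3  77.7   0.   71.  -22.9] t 18.7
shift units [-0.007 -0.002 -0.003] turn z units -10.085514394902447
F [-2.85  1.36  6.9 ] T [0.316 0.451 0.273] w 0.01464120324782347 gf 79.43586945533752
[np.float64(0.268), np.float64(0.288), np.float64(0.32), np.float64(0.269), np.float64(0.287), np.float64(0.276)]
```

Call:
move_arm:
  motion:
    - [[0,0,0],[0,0,0.2]]
    - [[0,0,0],[0,0,0.2]]
    - [[0,0,0],[0,0,0.1]]
    - [[0,0,0],[0,0,0]]
    - [[0,0,0],[0,0,0]]

```text
time_s: 19.5
position: [0.574, 0.1344, 0.1374]
tool_rot: [[-0.35, 0.937, 0.002], [0.937, 0.35, 0.001], [-0.0, 0.002, -1.0]]
ft_force: [-2.0, 0.9, 5.7]
grip_width: 0.0151
gripper_force: 79.4
```

```bash
python3 p.py .574 .134 .1375 105.2|grep -v tilt; python3 - <<'E'
from h import *
t=[]
for _ in range(4): b=grab('side'); t.append(env.observe()['wrist_torque'][2].round(3))
print(t)
o=np.load('pics/side0.npy',allow_pickle=True).item()
c=lambda I,x,y,w:cv2.resize(I['frame'][y:y+w*3//4,x:x+w,::-1],(400,300),interpolation=cv2.INTER_CUBIC)
cv2.imwrite('pics/c6.png',np.hstack([c(b,245,130,90),c(b,225,170,90)]))
E
```

```text
pos [0.574  0.1344 0.1374] yaw 20.52 q [  1.7  31.3  77.7   0.   71.  -18.9] t 19.5
shift units [-0.007 -0.002 -0.003] turn z units -10.585398193544023
F [-1.98  0.91  5.72] T [0.28  0.382 0.254] w 0.015061243129394919 gf 79.4131064414978
[np.float64(0.311), np.float64(0.246), np.float64(0.283), np.float64(0.304)]
```

View pics/c6.png

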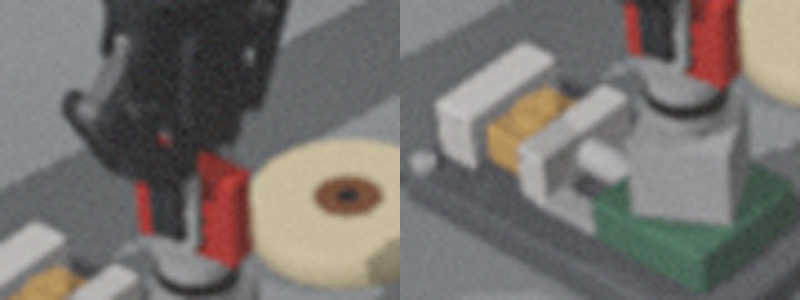

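Torque has held level at about 0.28 N·m through the last 10° of turning while the turret stood still, so the clutch has slipped about 10–14°. I'll ease back within the play and draw out.

Call:
move_arm:
  motion:
    - [[0,0,0],[0,0,-0.2]]
    - [[0,0,0],[0,0,-0.2]]
    - [[0,0,0],[0,0,-0.1]]
    - [[0,0,0],[0,0,-0.1]]
    - [[0,0,0],[0,0,0]]
    - [[0,0,0],[0,0,0]]

```text
time_s: 20.3
position: [0.574, 0.1343, 0.1373]
tool_rot: [[-0.427, 0.904, 0.002], [0.904, 0.427, 0.001], [0.0, 0.002, -1.0]]
ft_force: [-1.8, 0.9, 6.4]
grip_width: 0.0152
gripper_force: 79.5
```

```bash
python3 p.py .574 .134 .1375 105.2|grep -v tilt
```

```text
pos [0.574  0.1343 0.1373] yaw 25.28 q [  1.7  31.3  77.7   0.   71.  -23.6] t 20.3
shift units [-0.006 -0.002 -0.003] turn z units -9.990139158826807
F [-1.83  0.9   6.41] T [0.351 0.401 0.013] w 0.015211304842343917 gf 79.458167552948
```

Torque is relieved. Drawing out slowly.

Call:
move_arm:
  motion:
    - [[0,0,-0.05],[0,0,0]]
    - [[0,0,-0.08],[0,0,0]]
    - [[0,0,-0.1],[0,0,0]]
    - [[0,0,0],[0,0,0]]

```text
time_s: 20.7
position: [0.5739, 0.1341, 0.1485]
tool_rot: [[-0.427, 0.904, 0.001], [0.904, 0.427, 0.0], [0.0, 0.001, -1.0]]
ft_force: [-0.7, 2.1, -0.7]
grip_width: 0.0151
gripper_force: 78.7
```

Call:
move_arm:
  motion:
    - [[0,0,-0.1],[0,0,0]]
    - [[0,0,-0.15],[0,0,0]]
    - [[0,0,-0.2],[0,0,0]]
    - [[0,0,-0.3],[0,0,0]]
    - [[0,0,-0.4],[0,0,0]]
    - [[0,0,-0.4],[0,0,0]]
    - [[0,0,-0.3],[0,0,0]]
    - [[0,0,-0.1],[0,0,0]]
    - [[0,0,0],[0,0,0]]
    - [[0,0,0],[0,0,0]]

```text
time_s: 21.7
position: [0.5734, 0.1338, 0.2447]
tool_rot: [[-0.427, 0.904, -0.001], [0.904, 0.427, -0.0], [0.0, -0.001, -1.0]]
ft_force: [-1.0, 0.4, -1.9]
grip_width: 0.0151
gripper_force: 78.7
```

```bash
python3 p.py .5715 -.157 .25 86
```

```text
pos [0.5734 0.1338 0.2447] yaw 25.27 q [  1.6  25.9  68.2  -0.   86.  -23.6] t 21.7
shift units [-5.244 -2.517 -0.105] turn z units -7.59146417014396
tilt vec units [-0.01  -0.003  0.   ]
F [-0.96  0.44 -1.88] T [ 0.027 -0.042  0.023] w 0.015079002981942346 gf 78.6782956123352
```

Call:
move_arm:
  motion:
    - [[-0.2,-0.1,0],[0,0,0]]
    - [[-0.4,-0.19,0],[0,0,0]]
    - [[-0.46,-0.22,0],[0,0,0]]
    - [[-0.46,-0.22,0],[0,0,0]]
    - [[-0.46,-0.22,0],[0,0,0]]
    - [[-0.46,-0.22,0],[0,0,0]]
    - [[-0.46,-0.22,0],[0,0,0]]
    - [[-0.46,-0.22,0],[0,0,0]]
    - [[-0.46,-0.22,0],[0,0,0]]
    - [[-0.46,-0.22,0],[0,0,0]]
    - [[-0.46,-0.22,0],[0,0,0]]
    - [[-0.3,-0.15,0],[0,0,0]]
    - [[-0.2,-0.1,0],[0,0,0]]
    - [[0,0,0],[0,0,0]]

```text
time_s: 23.1
position: [0.5715, -0.1579, 0.2449]
tool_rot: [[-0.426, 0.905, -0.001], [0.905, 0.426, 0.0], [0.0, -0.0, -1.0]]
ft_force: [-0.1, 0.3, -2.8]
grip_width: 0.0154
gripper_force: 78.7
```

Call:
move_arm:
  motion:
    - [[0,0,0],[0,0,-0.3]]
    - [[0,0,0],[0,0,-0.6]]
    - [[0,0,0],[0,0,-0.7]]
    - [[0,0,0],[0,0,-0.7]]
    - [[0,0,0],[0,0,-0.7]]
    - [[0,0,0],[0,0,-0.7]]
    - [[0,0,0],[0,0,-0.7]]
    - [[0,0,0],[0,0,-0.7]]
    - [[0,0,0],[0,0,-0.7]]
    - [[0,0,0],[0,0,-0.7]]
    - [[0,0,0],[0,0,-0.6]]
    - [[0,0,0],[0,0,-0.5]]
    - [[0,0,0],[0,0,0]]
    - [[0,0,0],[0,0,0]]

```text
time_s: 24.5
position: [0.5717, -0.156, 0.2453]
tool_rot: [[-0.998, 0.069, -0.0], [0.069, 0.998, 0.0], [0.0, 0.0, -1.0]]
ft_force: [-0.8, -0.6, -2.9]
grip_width: 0.0151
gripper_force: 78.7
```

```bash
python3 p.py .5715 -.157 .135 86; python3 - <<'E'
from h import *
b=grab('side');a=grab('top'); np.save('pics/side7.npy',b,allow_pickle=True)
c=lambda I,x,y,w:cv2.resize(I['frame'][y:y+w*3//4,x:x+w,::-1],(400,300),interpolation=cv2.INTER_CUBIC)
cv2.imwrite('pics/c7.png',np.vstack([np.hstack([c(a,160,190,100),c(b,225,170,90)]),np.hstack([c(b,340,200,120),c(a,350,170,120)])]))
E
```

```text
pos [ 0.5717 -0.156   0.2453] yaw 86.02 q [ -26.7   26.3   67.5    0.    86.2 -112.7] t 24.5
shift units [ 2.000e-03 -2.000e-02  2.207e+00] turn z units 0.0023073569264067118
tilt vec units [ 0.001 -0.001  0.   ]
F [-0.82 -0.63 -2.93] T [-0.041 -0.044  0.001] w 0.015068213498385425 gf 78.69964957237244
```

View pics/c7.png

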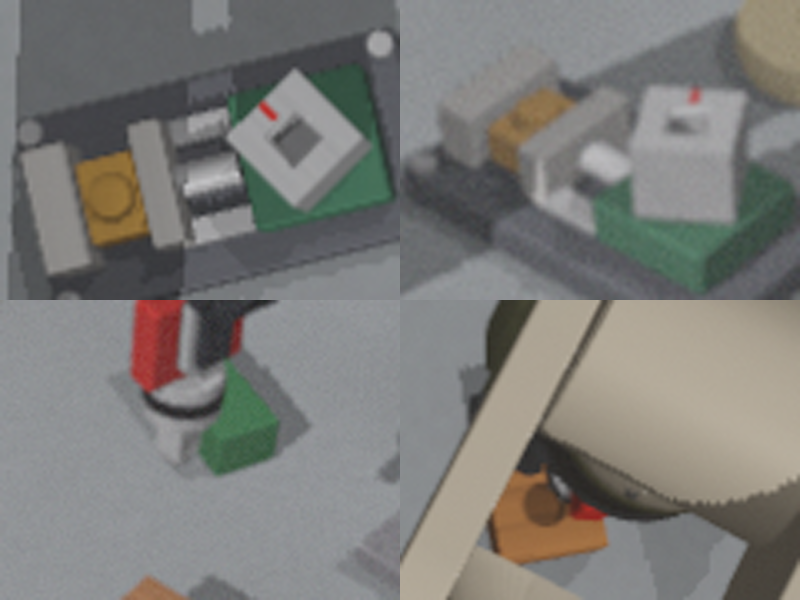

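Top view: jaw, casting and end stop closed up at (160–75,185), turret turned, key shank intact above the holder. Now lowering into the hole.

Call:
move_arm:
  motion:
    - [[0,-0.02,0.3],[0,0,0]]
    - [[0,0,0.5],[0,0,0]]
    - [[0,0,0.5],[0,0,0]]
    - [[0,0,0.4],[0,0,0]]
    - [[0,0,0.3],[0,0,0]]
    - [[0,0,0.2],[0,0,0]]
    - [[0,0,0.1],[0,0,0]]
    - [[0,0,0.1],[0,0,0]]
    - [[0,0,0],[0,0,0]]
    - [[0,0,0],[0,0,0]]

```text
time_s: 25.6
position: [0.5718, -0.1579, 0.1258]
tool_rot: [[-0.998, 0.069, 0.001], [0.069, 0.998, -0.0], [-0.001, -0.0, -1.0]]
ft_force: [-0.4, -0.5, -2.2]
grip_width: 0.0154
gripper_force: 78.7
```

Call:
move_arm:
  motion:
    - [[0,0,0.1],[0,0,0]]
    - [[0,0,0.1],[0,0,0]]
    - [[0,0,0.1],[0,0,0]]
    - [[0,0,0.1],[0,0,0]]
    - [[0,0,0],[0,0,0]]
    - [[0,0,0],[0,0,0]]

```text
time_s: 26.2
position: [0.5716, -0.1578, 0.1052]
tool_rot: [[-0.998, 0.068, -0.0], [0.068, 0.998, 0.0], [0.0, 0.0, -1.0]]
ft_force: [-0.5, 0.2, -2.2]
grip_width: 0.0151
gripper_force: 78.7
```

Call:
move_arm:
  motion:
    - [[0,0,0.08],[0,0,0]]
    - [[0,0,0.06],[0,0,0]]
    - [[0,0,0.04],[0,0,0]]
    - [[0,0,0.03],[0,0,0]]
    - [[0,0,0],[0,0,0]]
    - [[0,0,0],[0,0,0]]

```text
time_s: 26.8
position: [0.5716, -0.1578, 0.0949]
tool_rot: [[-0.998, 0.069, 0.0], [0.069, 0.998, -0.0], [-0.0, -0.0, -1.0]]
ft_force: [0.3, -1.1, -2.5]
grip_width: 0.015
gripper_force: 78.7
```

```bash
python3 p.py .5715 -.157 .0935 86
```

```text
pos [ 0.5716 -0.1578  0.0949] yaw 86.07 q [ -26.9   34.4   79.8   -0.    65.8 -112.9] t 26.8
shift units [0.003 0.016 0.027] turn z units 0.008973851940112354
tilt vec units [-0.  0.  0.]
F [ 0.27 -1.06 -2.48] T [-0.021 -0.007 -0.039] w 0.014979324153325178 gf 78.74825119972229
```

Call:
move_arm:
  motion:
    - [[0,0.01,0.02],[0,0,0]]
    - [[0,0,0.01],[0,0,0]]
    - [[0,0,0],[0,0,0]]
    - [[0,0,0],[0,0,0]]

```text
time_s: 27.2
position: [0.5717, -0.1573, 0.0936]
tool_rot: [[-0.998, 0.068, 0.0], [0.068, 0.998, -0.0], [-0.0, -0.0, -1.0]]
ft_force: [-0.5, 1.4, 1.2]
grip_width: 0.015
gripper_force: 79.3
```

Seated (contact force is rising). Releasing and retreating straight up.

Call:
move_arm:
  motion:
    - [[0,0,0],[0,0,0]]
    - [[0,0,0],[0,0,0]]
    - [[0,0,0],[0,0,0]]
    - [[0,0,0],[0,0,0]]
    - [[0,0,0],[0,0,0]]
    - [[0,0,0],[0,0,0]]
    - [[0,0,0],[0,0,0]]
    - [[0,0,0],[0,0,0]]
    - [[0,0,0],[0,0,0]]
    - [[0,0,0],[0,0,0]]
  claw: 0

```text
time_s: 28.2
position: [0.5716, -0.1573, 0.0933]
tool_rot: [[-0.998, 0.068, -0.0], [0.068, 0.998, 0.0], [0.0, 0.0, -1.0]]
ft_force: [0.3, -0.5, -0.3]
grip_width: 0.0853
gripper_force: 0.0
```

Call:
move_arm:
  motion:
    - [[0,0,-0.1],[0,0,0]]
    - [[0,0,-0.3],[0,0,0]]
    - [[0,0,-0.5],[0,0,0]]
    - [[0,0,-0.5],[0,0,0]]
    - [[0,0,-0.5],[0,0,0]]
    - [[0,0,-0.5],[0,0,0]]
    - [[0,0,-0.5],[0,0,0]]
    - [[0.4,0,0],[0,0,0]]
    - [[0.6,0,0],[0,0,0]]
    - [[0.6,0,0],[0,0,0]]
    - [[0.6,0,0],[0,0,0]]
    - [[0.6,0,0],[0,0,0]]
    - [[0.4,0,0],[0,0,0]]
    - [[0,0,0],[0,0,0]]
    - [[0,0,0],[0,0,0]]

```text
time_s: 29.7
position: [0.4124, -0.1465, 0.2389]
tool_rot: [[-0.998, 0.069, 0.001], [0.069, 0.998, -0.001], [-0.001, -0.001, -1.0]]
ft_force: [-0.1, 1.2, -0.3]
grip_width: 0.0857
gripper_force: 0.0
```

```bash
python3 - <<'E'
from h import *
b=grab('side');a=grab('top')
np.save('pics/top0.npy',a,allow_pickle=True);np.save('pics/side0.npy',b,allow_pickle=True)
c=lambda I,x,y,w:cv2.resize(I['frame'][y:y+w*3//4,x:x+w,::-1],(400,300),interpolation=cv2.INTER_CUBIC)
cv2.imwrite('pics/c8.png',np.vstack([np.hstack([c(a,150,190,110),c(a,350,190,90)]),np.hstack([c(b,225,170,100),c(b,340,250,100)])]))
E
python3 m2.py | egrep 'wing|holder|barrel'
```

```text
top holder top 605 45.6 (array([ 572.3, -156.4]), array([60.4, 59.4]), 11.5) mean [ 569.  -153.7   45.5]
top wing top 272 113.5 (array([ 572.9, -155.4]), array([16.5, 52.3]), 86.0) mean [ 572.5 -154.9  113.3]
top wing all 271 113.4 (array([ 571.9, -155.2]), array([15.7, 50.5]), 86.4) mean [ 570.3 -154.9  112.4]
top barrel 101 69.1 (array([ 569.9, -154.8]), array([34.5, 28.6]), 70.5) mean [ 571.8 -149.4   68.3]
side holder top 652 45.1 (array([ 570.9, -157.5]), array([64.3, 61.7]), 11.2) mean [ 563.3 -166.9   44.9]
side wing top 265 112.9 (array([ 570.1, -157.8]), array([17.1, 53.4]), 86.1) mean [ 570.2 -158.8  112.8]
side wing all 411 104.9 (array([ 569. , -159.4]), array([14.4, 51.4]), 85.0) mean [ 564.6 -161.5  102.1]
side barrel 195 66.6 (array([ 567.5, -167.5]), array([17.5, 35.1]), 72.2) mean [ 566.2 -168.5   64.9]
  return _methods._mean(a, axis=axis, dtype=dtype,
  ret = ret.dtype.type(ret / rcount)
m2.py:6: RuntimeWarning: Mean of empty slice.
  p=P[m]; print(n,name,len(p),(np.median(p[:,2])*1e3).round(1),rect(p),'mean',(p.mean(0)*1e3).round(1))
  ret = um.true_divide(
```

View pics/c8.png

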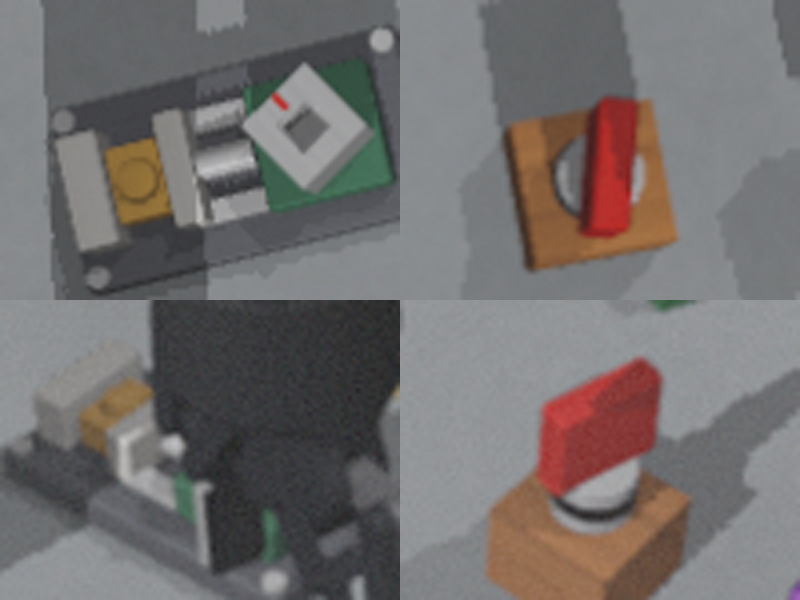

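The key stands upright in the holder at (610,170), its top at 113 mm as at the start, and the casting is held between jaw and stop at (140,180). Handing in.

```bash
python3 -c "
from rig import env
print(env.close_job())"
```

```text
the job is handed in; nothing more can be done
None
```

I clamped the casting until the key's clutch slipped (by my estimate 10–14°, judged from the level torque and not measured directly), put the key back upright and fully home in its holder, and handed in the job after about 30 s; no verdict was returned.

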